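# Weigh a tin of nails on the hanging-pan beam scale

## Task

Weigh the tin of nails that already sits in the hanging pan: slide the brass poise by its black grip along the notched beam until the beam hangs free with its red pointer inside the green band at the middle of the white scale plate. Leave the small steel tare rider on the pan side of the beam alone, and leave the tin in the pan.

Things in the scene. Friction and masses are not known exactly. Their poses are not given: they have to be found in the camera images.
- poise_knob (a point): Centre of the black grip on the brass poise: 22 mm across the beam (x), 26 along it (y), 36 tall; brass begins 18 mm below. Frame tilts with the beam: -y points outward, from pan to pointer; z up. 42 mm above the pivot line, so 222 mm over the bench when level. Slides with 2.5 N friction, stays where left, from 60 to 215 mm outward of the pivot; starts near the inner end, notches 10 mm apart.
- beam (a joint): Tilt of the aluminium beam, pivot 180 mm over the bench, rad. 0: level, red end pointer at the middle of the green band (14 mm tall, +-0.024 rad) of the white plate. Negative: pan down, pointer above the band, poise too far in. Left free, it settles in 1 s; 10 mm of poise travel outward adds 0.0167 rad, one mark on the plate, linear from end to end (stops +-0.24).
- tare (a joint): Small dark steel tare rider, 16 mm long, on the beam 50 mm from the pivot on the pan's side: its place along the beam in m, 0 where it starts. To be left alone.
- nail_tin: Open round tin of nails, 75 mm across, 50 tall, 0.28 to 0.56 kg, standing in the round pan (112 mm across) hung 97 mm from the pivot on the short arm. Origin: centre of its underside, about 59 mm over the bench when the beam is level.

How it is judged:
At the end, for the whole second after the job is handed in: The beam hangs free and still within 0.03 rad of level (pointer in the green band, poise within about 18 mm of true balance), with the tin still in the pan (value of joint beam between -0.03 and 0.03 rad and velocity of joint beam between -0.05 and 0.05 rad/s and height (world z) of nail_tin above 0.035 m); the robot touches nothing.
It fails at once if the small tare rider is shifted by more than 8 mm (value of joint tare above 0.008 m or value of joint tare below -0.008 m).
It fails at once if the tin of nails is knocked out of the pan (height (world z) of nail_tin below 0.02 m).
It also fails if it takes over 35 s, if anything falls off the work surface, if the arm or the gripper's body presses on something with over 40 N, if the wrist force passes 120 N, or if a joint passes its speed limit or range.

## Robot

A 6-joint arm with a two-finger parallel gripper is mounted at the origin on a cart in front of the work surface, level with it; the furniture and walls round the work are solid. World frame = base frame: x ahead of the robot, y to its left, z up, the work surface at z = 0. Lengths are in m, angles in rad, forces in N, time in s.
With the tool pointing down it reaches from about 0.35 to 0.975 m from the base axis. Payload 4.9 kg.
Tool frame: the origin (TCP) lies midway between the tips of the shut fingers; the grasp point (between the pads) lies 19 mm behind it; z points along the fingers, y is the line along which they close (so a half turn about z gives the same grasp; the last joint's range is limited). The gripper opens to 85 mm and grips with 20 to 120 N. Pads are 22 mm wide; open, the fingers measure 114 mm over their backs; the gripper's body (76 mm by 85 mm) begins 54 mm behind the grasp point. The pads swing forward as they close: fully open they stand 13 mm farther back than shut.
Start: joints at [1.154, 0.053, 1.613, -0, 1.476, -0.119], TCP at [0.183, 0.597, 0.231] pointing down, gripper open.
Joint ranges: [-3.01, 3.01], [-1.01, 2.22], [0.06, 2.58], [-1.02, 4.17], [0.09, 2.62], [-3.14, 3.14]. Speed limits (rad/s): [2.57, 2.57, 3.14, 3.14, 3.14, 3.14].

## Interface

Orientations are given as a unit quaternion [w, x, y, z].
In Python, from plant import manip, workorder, readout, grab_frame, camera_params gives the robot as it stands (manip), with the cameras as plain functions, the job (workorder) and the readings (readout).
- The arm moves only by the tool shift_gripper, called as name(argument=value, ...) on one line, values as JSON. Schema: {"type":"object","properties":{"ticks":{"type":"array","items":{"type":"number"},"minItems":7,"maxItems":35},"only":{"type":"string"},"quiet":{"type":"boolean"},"lines":{"type":"string"}},"required":["ticks"],"additionalProperties":false}. ticks is one flat list of numbers that holds 1 to 5 rows one after another, with no inner brackets; each row has 7 numbers: the opening from 0.0 (shut) to 1.0 (fully open), then dx, dy, dz in shares of the most that a row can go, 1 being 62.5 mm, then a rotation vector rx, ry, rz in parts of the range, where 1.0 means 4 rad; each row shifts and turns the commanded pose from where the row before left it, along the tool's axes as they then stand; what a row does not reach is not made up. A row lasts 1/8 s, in which the tool goes at most 0.0625 m and 0.188 rad, less where a joint would pass 70% of its speed; a pose out of reach is approached as far as the arm can. The fingers move at their own pace and stop on an object; the grip force is fixed at half the most. Time passes only in rows, so rows that do not move let the fingers close. The tool returns the time, the measured TCP pose, the force, the opening and the grip force at its end. only (a regular expression) keeps the lines of the reply that match it, lines (a string "A,B") keeps lines A to B, and quiet returns only ok. Shift and turn numbers lie between -1 and 1, and a call with a number outside is refused. Input that does not fit is refused with a message, and nothing moves.
- readout.state(): the state, without advancing time (a new reading comes with each control period).
- grab_frame(name): name is "side" or "top"; returns the picture (384x512x3 uint8, red, green, blue); there is no depth.
- camera_params(name): a dict with "intrinsics" (3x3 intrinsics, pixels), "xyz" and "orientation" of the camera in the world. Camera axes: x right, y down, z forward; pixel columns grow to the right and rows downward; lengths in m; the calibration is good to about 2 mm. A picture is of the moment at which its call begins. camera_params takes no time and is no camera call.
- workorder.job_done(): hands the job in; it is judged then, once.
The state is a dict: "time": time; "joint_pos": joint angles; "joint_vel": joint speeds; "joint_efforts": joint torques, N m; "tool_pos": TCP position; "tool_rot": TCP orientation; "contact_force": force on the tool from outside, world axes, zero at the start; "ft_torque": the same for the moment, N m; "gripper_width": opening from 0.0 (shut) to 1.0 (fully open); "grasp_force": force on a finger pad.
Only numpy, scipy, OpenCV 4.12 (cv2) and the standard library are available. Lean on these libraries where they do the work, as an engineer would, in place of code of your own. Each camera call takes 0.05 s, during which the arm holds its last target. There are 200 camera calls.

## Working session

There is one attempt and no reset: what is moved stays moved. The work goes in short steps, Python scripts to look and compute and a tool call to move; the robot and the scene stay as the last step left them, time stands still between calls to the robot, and variables do not carry over. Pictures are saved under pics/ and viewed, at most 10 in all, crops included, and the job is handed in when it is done.

```bash
ls; mkdir -p pics
```

Run:
```python
from plant import manip, workorder, readout, grab_frame, camera_params
import cv2,numpy as np
for n in("side","top"):
    im=grab_frame(n); cv2.imwrite(f"pics/{n}0.png",im[:,:,::-1]); print(n,camera_params(n))
s=readout.state();print(s)
```

```text
pics
plant.py
side {'intrinsics': array([[482.44879252,   0.        , 245.98699225],
       [  0.        , 482.44879252, 187.26317521],
       [  0.        ,   0.        ,   1.        ]]), 'xyz': array([0.32051288, 0.87675779, 0.67066567]), 'orientation': array([ 0.08221506, -0.15121126,  0.87177704, -0.45867269])}
top {'intrinsics': array([[355.15224547,   0.        , 251.91699054],
       [  0.        , 355.15224547, 186.00796625],
       [  0.        ,   0.        ,   1.        ]]), 'xyz': array([0.47291737, 0.22260905, 1.04151851]), 'orientation': array([-0.02994441,  0.71523463, -0.69770072,  0.02750385])}
{'time': 0.1, 'joint_pos': array([ 1.15397772e+00,  5.33279913e-02,  1.61416485e+00,  1.50638263e-05,
        1.47602596e+00, -1.18984358e-01]), 'joint_vel': array([-0.00128929, -0.00299614, -0.00191411, -0.00041279, -0.00270376,
       -0.00066165]), 'joint_efforts': array([ 1.18007074e-04, -3.94903457e+01, -3.71363604e+01, -7.35356139e-05,
        3.92525093e-03,  1.64007218e-05]), 'tool_pos': array([0.18315877, 0.59695963, 0.23015807]), 'tool_rot': array([-2.62163150e-04,  1.48367974e-01,  9.88931755e-01, -9.26733004e-04]), 'contact_force': array([ 0.16551607, -0.23611724, -0.22688878]), 'ft_torque': array([-0.03681525,  0.02307235,  0.01956474]), 'grasp_force': 0.0, 'gripper_width': 0.9923162079046537}
```

View pics/side0.png

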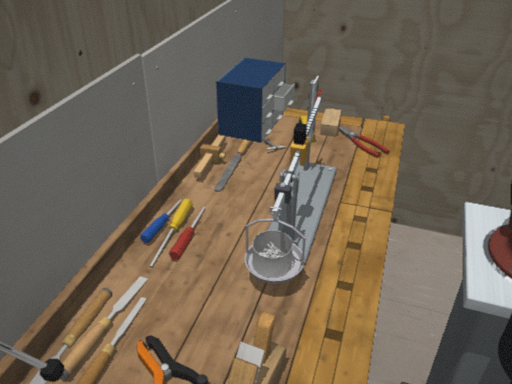

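View pics/top0.png

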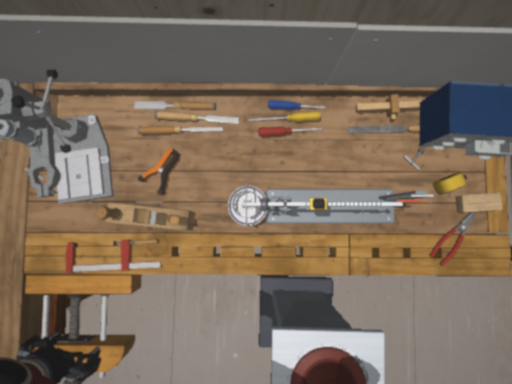

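Top view: beam runs along the image columns at row ~204, with the pan at (249,205), the poise at (318,204) and the pointer near (410,202). Side view: the black grip is near (300,130) and the pan near (274,252). Next I'll triangulate the grip and crop the details.

Create h.py:
```python
import cv2,numpy as np
from plant import manip, workorder, readout, grab_frame, camera_params
from scipy.spatial.transform import Rotation as R
def cam(n):
    p=camera_params(n); q=p["orientation"]
    return p["intrinsics"],p["xyz"],R.from_quat([q[1],q[2],q[3],q[0]]).as_matrix()
def ray(n,uv):
    K,c,M=cam(n); d=M@np.linalg.inv(K)@np.array([*uv,1.]); return c,d/np.linalg.norm(d)
def tri(us,ut):
    (a,d),(b,e)=ray("side",us),ray("top",ut)
    s=np.linalg.lstsq(np.c_[d,-e],b-a,rcond=None)[0]
    p,q=a+s[0]*d,b+s[1]*e
    return (p+q)/2,np.linalg.norm(p-q)
def proj(n,P):
    K,c,M=cam(n); x=K@(M.T@(np.array(P)-c)); return x[:2]/x[2]
def black(im,box):
    x0,y0,x1,y1=box; c=im[y0:y1,x0:x1].max(2)
    m=(c<55).astype(np.uint8)
    k,l,st,ce=cv2.connectedComponentsWithStats(m)
    i=1+np.argmax(st[1:,4]); return ce[i]+[x0,y0],st[i]
```

Run:
```python
from h import *
s=cv2.imread("pics/side0.png")[:,:,::-1];t=cv2.imread("pics/top0.png")[:,:,::-1]
us,a=black(s,(285,112,318,155)); ut,b=black(t,(305,192,335,215))
print(us,a,ut,b,tri(us,ut))
S=cv2.resize(s[70:220,255:355],None,fx=4,fy=4,interpolation=cv2.INTER_CUBIC)
T=cv2.resize(t[180:230,225:425],None,fx=4,fy=4,interpolation=cv2.INTER_CUBIC)
o=np.zeros((600,800,3),np.uint8);o[:600,:400]=S;
o[:200,400:]=T[:,300:700]; o[200:400,400:]=T[:,:400]
cv2.imwrite("pics/c.png",o[:,:,::-1])
```

```text
[299.59174312 133.41743119] [  8  10  13  22 218] [321. 206.] [15 14  3  1  3] (array([0.50067032, 0.068774  , 0.23182901]), np.float64(0.00739524450911997))
```

View pics/c.png

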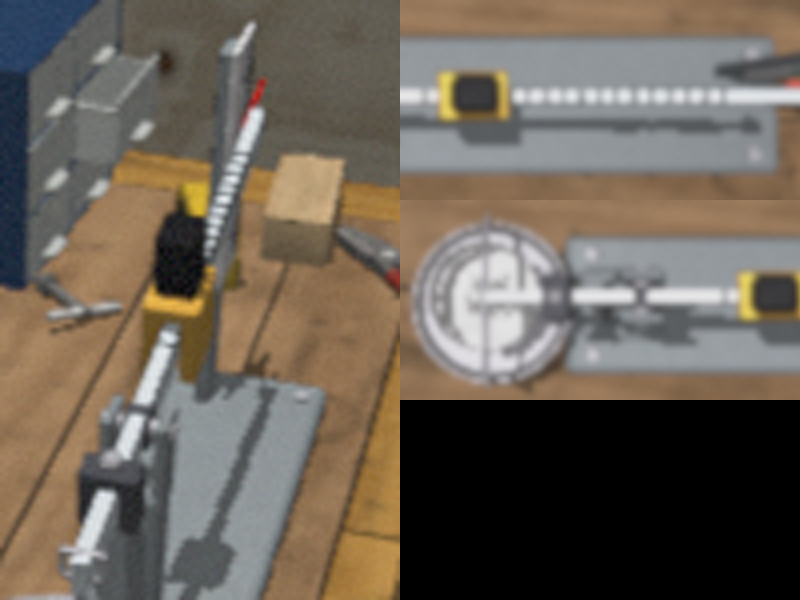

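The crop shows the grip on the brass block, at about (319.5,203.5) in the top view. The tare rider is at top ~(264,204) and the pivot posts at ~(285,204). The red pointer is high, so the pan is down. Now I'll get refined masks and the beam tilt.

Run:
```python
from h import *
s=cv2.imread("pics/side0.png");t=cv2.imread("pics/top0.png")
def cen(im,box,f):
    x0,y0,x1,y1=box;c=im[y0:y1,x0:x1].astype(int);m=f(c).astype(np.uint8)
    k,l,st,ce=cv2.connectedComponentsWithStats(m);i=1+np.argmax(st[1:,4])
    return np.array([st[i,0]+x0,st[i,1]+y0,st[i,2],st[i,3],st[i,4]]),ce[i]+[x0,y0]
blk=lambda c:c.max(2)<80
red=lambda c:(c[:,:,2]>c[:,:,1]+60)&(c[:,:,2]>c[:,:,0]+60)
for n,f,a,b in(("knob",blk,(285,112,318,155),(308,194,332,214)),("red",red,(310,80,330,110),(390,190,432,212))):
    A,ca=cen(s,a,f);B,cb=cen(t,b,f);print(n,A,ca,B,cb,tri(ca,cb))
for k in range(-1,1): pass
# pivot guess y
for uv,z in(((285,204),.18),((249,205),.06)):
    c,d=ray("top",uv);print((c+d*(z-c[2])/d[2]).round(4))
```

```text
knob [293 120  14  25 243] [299.58847737 133.13580247] [314 199  10   9  83] [318.45783133 203.12048193] (array([0.50330482, 0.07431294, 0.23491416]), np.float64(0.00012017930945887244))
red [317  90   5   7  14] [319.07142857  92.78571429] [397 200  25   3  64] [409.703125 200.84375 ] (array([ 0.51306155, -0.13457044,  0.2305308 ]), np.float64(0.001686119432468172))
[0.5013 0.1452 0.18  ]
[0.5    0.2337 0.06  ]
```

Careful with the scale: shifts go in shares of 62.5 mm and turns go in shares of 4 rad. That gives: -0.018 m is -0.288, 0.182 rad is 0.0455.

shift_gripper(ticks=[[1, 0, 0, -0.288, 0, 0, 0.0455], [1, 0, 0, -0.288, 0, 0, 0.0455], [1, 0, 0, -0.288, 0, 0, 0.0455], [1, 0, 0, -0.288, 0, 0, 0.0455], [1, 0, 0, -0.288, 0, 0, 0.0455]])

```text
refused: ticks: the value is too short (schema: minItems 7). Nothing was moved.
```

I used the wrong layout. The manual says one flat list, 7 numbers to a row, no inner brackets; once more.

shift_gripper(ticks=[1, 0, 0, -0.288, 0, 0, 0.0455, 1, 0, 0, -0.288, 0, 0, 0.0455, 1, 0, 0, -0.288, 0, 0, 0.0455, 1, 0, 0, -0.288, 0, 0, 0.0455, 1, 0, 0, -0.288, 0, 0, 0.0455])

```text
time: 0.72
tool_pos: [0.1832, 0.5972, 0.3211]
tool_rot: [0.0, 0.57, 0.821, -0.001]
contact_force: [-0.3, 0.5, 0.2]
gripper_width: 1.002
grasp_force: 0.0
```

shift_gripper(ticks=[1, 0, 0, -0.24, 0, 0, 0.0455, 1, 0, 0, 0, 0, 0, 0.0455])

```text
time: 0.98
tool_pos: [0.1835, 0.5978, 0.3377]
tool_rot: [-0.0, 0.71, 0.705, 0.001]
contact_force: [0.0, -0.1, 0.3]
gripper_width: 0.996
grasp_force: 0.0
```

Run:
```python
from h import *
s=readout.state();q=s["tool_rot"];M=R.from_quat([q[1],q[2],q[3],q[0]]).as_matrix()
print(M.round(3)); print(M.T@(np.array([.502,.073,.31])-s["tool_pos"]))
for us,ut in(((321.2,90),(422,201)),((316.2,100.5),(397,201.5))): print(tri(us,ut))
```

```text
[[ 0.007  1.     0.001]
 [ 1.    -0.007  0.002]
 [ 0.002  0.001 -1.   ]]
[-0.52266414  0.32210068  0.02699397]
(array([ 0.51408618, -0.16523321,  0.22473944]), np.float64(0.0008854843266405693))
(array([ 0.5120977 , -0.1084654 ,  0.22300402]), np.float64(0.0001414243799098843))
```

To row units: -0.045 m is -0.72, 0.028 m is 0.448.

shift_gripper(ticks=[1, -0.72, 0.448, 0, 0, 0, 0, 1, -0.72, 0.448, 0, 0, 0, 0, 1, -0.72, 0.448, 0, 0, 0, 0, 1, -0.72, 0.448, 0, 0, 0, 0, 1, -0.72, 0.448, 0, 0, 0, 0])

```text
time: 1.6
tool_pos: [0.3236, 0.3707, 0.3358]
tool_rot: [0.0, 0.707, 0.707, -0.0]
contact_force: [0.8, 0.2, 0.2]
gripper_width: 1.001
grasp_force: 0.0
```

shift_gripper(ticks=[1, -0.72, 0.448, 0, 0, 0, 0, 1, -0.72, 0.448, 0, 0, 0, 0, 1, -0.72, 0.448, 0, 0, 0, 0, 1, -0.72, 0.448, 0, 0, 0, 0, 1, -0.72, 0.448, 0, 0, 0, 0])

```text
time: 2.22
tool_pos: [0.4634, 0.1456, 0.3359]
tool_rot: [-0.0, 0.707, 0.707, -0.0]
contact_force: [0.5, 1.1, -0.1]
gripper_width: 1.001
grasp_force: 0.0
```

shift_gripper(ticks=[1, -0.72, 0.448, 0, 0, 0, 0, 1, -0.4, 0.224, 0, 0, 0, 0, 1, 0, 0, 0, 0, 0, 0])

```text
time: 2.6
tool_pos: [0.5052, 0.0756, 0.3354]
tool_rot: [-0.001, 0.709, 0.706, -0.001]
contact_force: [-0.1, -0.2, -0.4]
gripper_width: 1.003
grasp_force: 0.0
```

Run:
```python
from h import *
s=readout.state();q=s["tool_rot"];M=R.from_quat([q[1],q[2],q[3],q[0]]).as_matrix()
print(M.T@(np.array([.502,.073,.222])-s["tool_pos"]))
i=grab_frame("side");cv2.imwrite("pics/s1.png",cv2.resize(i[40:240,200:400],None,fx=3,fy=3)[:,:,::-1])
```

```text
[-0.00262843 -0.00294275  0.11338664]
```

View pics/s1.png

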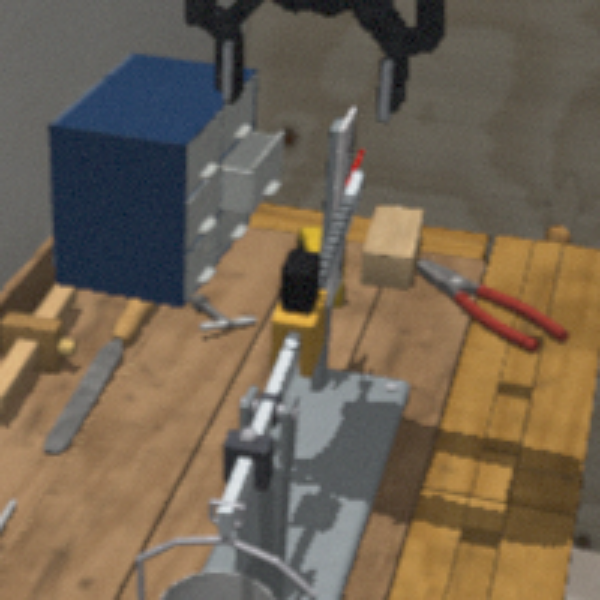

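The open fingers, at crop columns ~230 and ~388, straddle the grip at ~(300,280). Descend 0.113 and close.

To row units: 0.035 m is 0.56, 0.03 m is 0.48.

shift_gripper(ticks=[1, -0.048, -0.048, 0.48, 0, 0, 0, 1, 0, 0, 0.56, 0, 0, 0, 1, 0, 0, 0.48, 0, 0, 0, 1, 0, 0, 0.288, 0, 0, 0, 1, 0, 0, 0, 0, 0, 0])

```text
time: 3.28
tool_pos: [0.5008, 0.0749, 0.2219]
tool_rot: [-0.001, 0.707, 0.707, -0.001]
contact_force: [1.0, 0.0, 0.1]
gripper_width: 0.999
grasp_force: 0.0
```

Run:
```python
from h import *
i=grab_frame("side");cv2.imwrite("pics/s2.png",cv2.resize(i[60:200,230:370],None,fx=4,fy=4)[:,:,::-1])
```

```text
(no output)
```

View pics/s2.png

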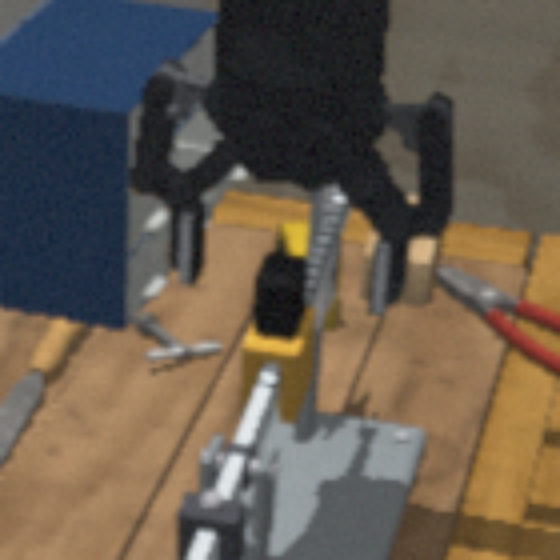

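The grip at crop (280,295) sits between the pads at ~(187,245) and (382,275), and the open pads stand a bit high, as expected. Closing.

shift_gripper(ticks=[0.2, 0, 0, 0, 0, 0, 0, 0, 0, 0, 0, 0, 0, 0, 0, 0, 0, 0, 0, 0, 0, 0, 0, 0, 0, 0, 0, 0, 0, 0, 0, 0, 0, 0, 0])

```text
time: 3.95
tool_pos: [0.5026, 0.0741, 0.224]
tool_rot: [0.001, 0.707, 0.707, 0.001]
contact_force: [3.1, -0.2, 1.6]
gripper_width: 0.247
grasp_force: 61.6
```

To row units: -0.018 m is -0.288, -0.0028 m is -0.0448.

shift_gripper(ticks=[0, -0.288, 0, -0.0448, 0, 0, 0, 0, -0.288, 0, -0.0448, 0, 0, 0, 0, -0.288, 0, -0.0448, 0, 0, 0, 0, -0.288, 0, -0.0448, 0, 0, 0, 0, -0.288, 0, -0.0448, 0, 0, 0])

```text
time: 4.58
tool_pos: [0.5047, -0.0156, 0.2378]
tool_rot: [0.002, 0.707, 0.707, 0.004]
contact_force: [17.9, 3.0, -4.0]
gripper_width: 0.248
grasp_force: 61.4
```

shift_gripper(ticks=[0, 0, 0, 0, 0, 0, 0, 0.5, 0, 0, 0, 0, 0, 0, 1, 0, 0, 0, 0, 0, 0, 1, 0, 0, 0, 0, 0, 0])

```text
time: 5.08
tool_pos: [0.5013, -0.0157, 0.2369]
tool_rot: [-0.0, 0.707, 0.707, -0.0]
contact_force: [-0.7, 0.4, -1.1]
gripper_width: 0.872
grasp_force: 0.0
```

shift_gripper(ticks=[1, 0, 0, -0.48, 0, 0, 0, 1, 0, 0, -0.8, 0, 0, 0, 1, 0, 0, -0.8, 0, 0, 0, 1, 0.64, 0, 0, 0, 0, 0, 1, 0.8, 0, 0, 0, 0, 0])

```text
time: 5.7
tool_pos: [0.502, 0.0746, 0.3683]
tool_rot: [0.001, 0.708, 0.706, 0.001]
contact_force: [0.4, -0.1, 0.1]
gripper_width: 1.002
grasp_force: 0.0
```

shift_gripper(ticks=[1, 0.8, 0, 0, 0, 0, 0, 1, 0.8, 0, 0, 0, 0, 0, 1, 0.8, 0, 0, 0, 0, 0, 1, 0, 0, 0, 0, 0, 0, 1, 0, 0, 0, 0, 0, 0])

```text
time: 6.32
tool_pos: [0.5018, 0.224, 0.367]
tool_rot: [0.0, 0.707, 0.707, -0.0]
contact_force: [-0.6, -0.5, -0.2]
gripper_width: 0.996
grasp_force: 0.0
```

Run:
```python
from h import *
i=grab_frame("side");j=grab_frame("top");cv2.imwrite("pics/s3r.png",i[:,:,::-1]);cv2.imwrite("pics/t3r.png",j[:,:,::-1])
o=np.zeros((600,800,3),np.uint8);o[:,:400]=cv2.resize(i[70:220,255:355],None,fx=4,fy=4);o[:240,400:]=cv2.resize(j[180:240,335:435],None,fx=4,fy=4)
cv2.imwrite("pics/c3.png",o[:,:,::-1])
```

```text
(no output)
```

View pics/c3.png

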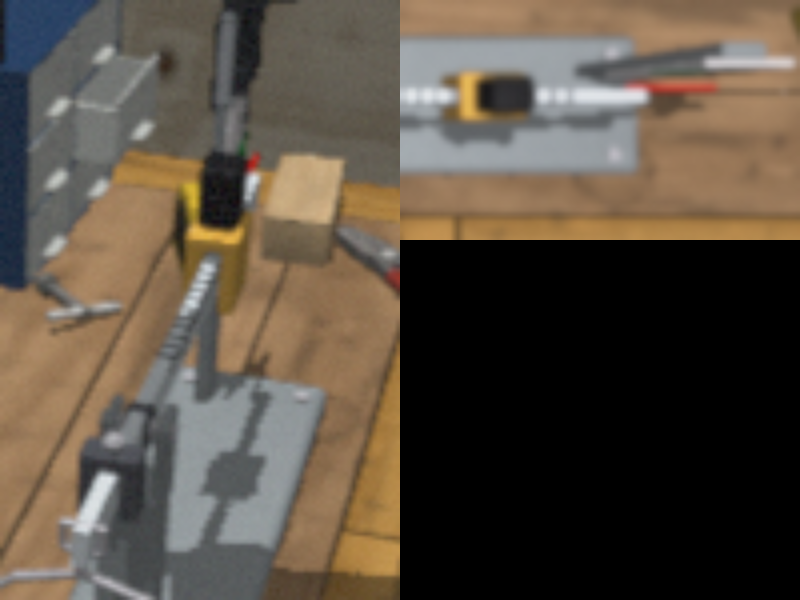

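The poise is now at side crop (222,190) and the pointer tip at (256,157), just below the visible green at ~(243,140). I'll quantify the tilt.

Run:
```python
from h import *
def cen(im,box,f):
    x0,y0,x1,y1=box;c=im[y0:y1,x0:x1].astype(int);m=f(c).astype(np.uint8)
    k,l,st,ce=cv2.connectedComponentsWithStats(m);i=1+np.argmax(st[1:,4])
    return np.array([st[i,0]+x0,st[i,1]+y0,st[i,2],st[i,3],st[i,4]]),ce[i]+[x0,y0]
blk=lambda c:c.max(2)<80
red=lambda c:(c[:,:,2]>c[:,:,1]+50)&(c[:,:,2]>c[:,:,0]+50)
s0,t0,s,t=[cv2.imread(f"pics/{n}.png") for n in("side0","top0","s3r","t3r")]
A,ca=cen(s,(300,106,320,130),blk);B,cb=cen(t,(352,194,372,212),blk);print("knob",A,ca,B,cb,tri(ca,cb))
for a,b,bs in((s0,t0,(310,80,330,110)),(s,t,(312,102,325,125))):
    A,ca=cen(a,bs,red);B,cb=cen(b,(388,196,425,206),red);print(A,ca,B,cb)
    # tip = rightmost in top / topmost in side
    tip=tri((A[0]+A[2]-.5-1,A[1]),(B[0]+B[2]-.5,B[1]+1));print("tip",tip)
g=(s[:,:,1].astype(int)>s[:,:,2]+25)&(s[:,:,1].astype(int)>s[:,:,0]+25)
ys,xs=np.nonzero(g[95:125,305:330]);print("green",xs.min()+305,xs.max()+305,ys.min()+95,ys.max()+95,len(xs))
for z in(.16,.173,.18,.187,.2): print(z,[proj("side",(x,-.165,z)).round(1) for x in(.508,.513,.52)])
```

```text
knob [305 107  12  20 203] [310.22660099 116.73891626] [355 199  13   9 105] [361.11428571 203.37142857] (array([ 0.50575847, -0.02611834,  0.22245045]), np.float64(0.00013074920396651197))
[317  90   5   7  17] [318.88235294  92.94117647] [397 200  26   3  71] [410.16901408 200.90140845]
tip (array([ 0.51502733, -0.16648455,  0.22409601]), np.float64(0.0009175938544777912))
[317 108   3   5  11] [318. 110.] [392 200  23   4  65] [403.61538462 201.07692308]
tip (array([ 0.51675839, -0.1694696 ,  0.17713153]), np.float64(0.0005474839423831052))
green 315 315 107 108 2
0.16 [array([321.2, 115.9]), array([319.2, 115.6]), array([316.3, 115.2])]
0.173 [array([321.7, 110.9]), array([319.6, 110.6]), array([316.7, 110.2])]
0.18 [array([321.9, 108.2]), array([319.9, 107.9]), array([316.9, 107.5])]
0.187 [array([322.2, 105.5]), array([320.1, 105.2]), array([317.2, 104.7])]
0.2 [array([322.7, 100.3]), array([320.6, 100. ]), array([317.6,  99.6])]
```

Run:
```python
from h import *
for n in("side0","s3r"):
    s=cv2.imread(f"pics/{n}.png").astype(int); g=s[:,:,1]-np.maximum(s[:,:,0],s[:,:,2]); r=s[:,:,2]-s[:,:,1]
    print(n,"green\n",g[98:118,309:324]);print("red\n",r[98:118,309:324])
```

```text
side0 green
 [[ -3   0  -2  -4  -2  -2 -12 -46 -17  -2  -4  -3   1  -6  -9]
 [ -2  -2  -2  -1  -2  -2 -30 -57 -16  -3  -3  -4  -2  -5  -7]
 [  0  -3  -2  -1  -2  -6 -43 -36  -5  -3  -3  -5  -4  -4  -6]
 [  1  -4   1  -1  -2 -10 -31 -14  -3  -2  -3  -3  -4  -5  -7]
 [ -1  -2  -2   0  -2  -9  -9  -5  -2  -2  -4   0  -3  -5  -3]
 [ -1   0  -2   0  -3  -2  -4  -2  -1  -2  -2   1  -6  -5  -6]
 [ -2  -3   0  -3  -3  -2  -1  -2   0  -2  -3  -1  -4  -4  -3]
 [ -1  -3   0  -1  -1  -1  -3  -3  -4  -3  -2  -1  -3  -7  -5]
 [ -1  -2  -2   0  -4  -3  -2  -2  -3  -1   1  -4  -5  -8  -3]
 [ -1  -3  -1  -4  -1  -4  -4  -2  -3  -3  -3  -4  -5  -3  -4]
 [ -2  -1  -1  -2  -1  -2  -6  -3  -1  -4  -1  -3  -6  -7  -2]
 [ -3  -2  -1  -1  -4  -4  -5  -3  -1   1  -3  -7  -3  -6  -3]
 [ -1   2   1  -1  -4  -6  -5  -2  -1  -1  -4  -2  -6  -5  -3]
 [ -4  -1  -1  -3  -3  -1  -5  -1  -5 -11 -13  -9  -9  -3  -7]
 [ -1  -2   0  -4  -4  -4  -3  -2 -16 -32 -34 -30 -20 -19 -20]
 [ -2  -4  -6  -4  -4  -4  -3  -2 -21 -40 -41 -40 -41 -42 -36]
 [ -2  -1  -1  -2  -2  -6   1 -11 -30 -42 -40 -43 -41 -40 -35]
 [ -3   0  -5  -
[... 3617 characters left out ...]
6   6]
 [ -3  -4   2   3   0 -13 -41 -13   6  13  13   4   4   3   5]
 [ -2   1   1   1  -2 -14 -33  -8   8  56  63  10   2   4   3]
 [ -3  -5  -2   0   3  -4  -2   1  34 111 110  22   3   6   4]
 [  4  -2   2   1   1  -1  -2  27 107 140  72   8   4   4   4]
 [  4   2   5  -1   3   1  -3  48 132 125  41   7   5   3   6]
 [  1   1   0   2   0  -4   6  40  84  68  33  22  21  20  19]
 [  2  -4   1   0   0   0   3  20  28  22  24  33  43  40  37]
 [  6  -3   6   2  -3  -3   0  -1  -6  -5  -1  27  42  40  35]
 [  0  -4   7   1  -3   5  -3  -4  -6  -9   2  31  43  43  35]
 [ -1   0   6   0   0  -9  -1  -5  -5  -6   8  34  40  39  31]
 [  0  12   1   1   4   0  -1  -5  -5  -8  17  37  42  39  32]]
```

Run:
```python
from h import *
i=np.mean([grab_frame("side").astype(float) for _ in range(8)],0);j=np.mean([grab_frame("top").astype(float) for _ in range(8)],0)
np.save("s4.npy",i);np.save("t4.npy",j)
o=np.zeros((600,800,3),np.uint8)
o[:,:400]=cv2.resize(i[80:125,297:327],(400,600),interpolation=cv2.INTER_CUBIC).clip(0,255);o[:240,400:]=cv2.resize(j[188:212,398:438],(400,240),interpolation=cv2.INTER_CUBIC).clip(0,255)
o[300:600,400:]=cv2.resize(j[185:221,272:320],(400,300),interpolation=cv2.INTER_CUBIC).clip(0,255)
cv2.imwrite("pics/c4.png",o[:,:,::-1])
for y in(-.118,-.145,-.167): print(y,[proj("side",(.52,y,z)).round(1).tolist() for z in(.173,.187,.26)])
```

```text
-0.118 [[312.1, 118.6], [312.6, 113.0], [315.0, 82.7]]
-0.145 [[314.8, 113.7], [315.2, 108.2], [317.7, 78.3]]
-0.167 [[316.9, 109.8], [317.4, 104.4], [319.9, 74.8]]
```

View pics/c4.png

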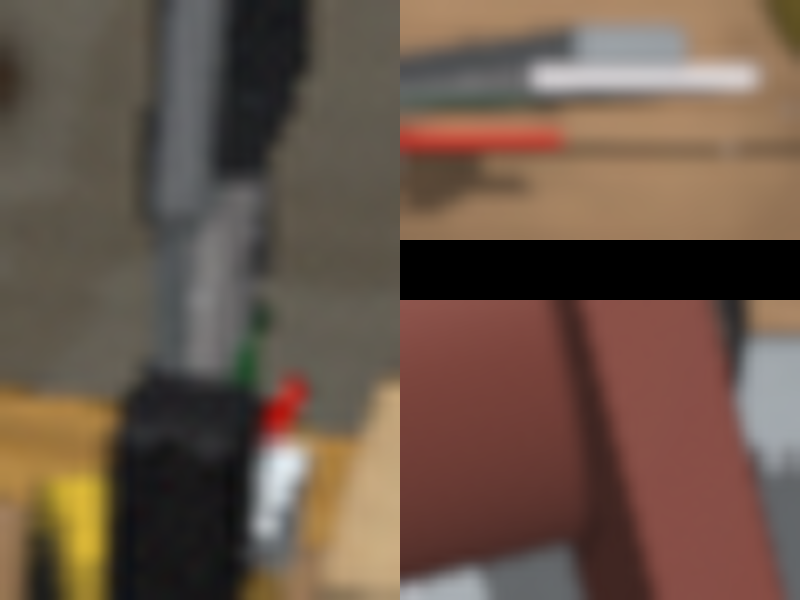

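Run:
```python
from h import *
def atz(uv,z):
    c,d=ray("top",uv);return c+d*(z-c[2])/d[2]
def atx(uv,x):
    c,d=ray("side",uv);return (c+d*(x-c[0])/d[0])
def aty(uv,y):
    c,d=ray("side",uv);return (c+d*(y-c[1])/d[1]).round(4)
for uv in((414,201.4),(405,201.4),(405,198)): print(uv,atz(uv,.18).round(4))
print("pointer tip",aty((319.3,108.7),atz((414,201.4),.18)[1]))
# green top-edge at the far end; plate x from top view, y from ray
for px in(.515,.518,.521,.524): print(px,"green top far/near",atx((317.1,102.9),px).round(4),atx((315,106.2),px).round(4))
for y in(-.160,-.165,-.17,-.175):print(aty((317.1,102.9),y))
# plate far end via white top edge in top view, z unknown
for z in(.24,.26,.28): print(z,atz((433.7,195.7),z).round(4),atz((411,195.7),z).round(4))
s0=cv2.imread("pics/side0.png");
```

```text
(414, 201.4) [ 0.5153 -0.167   0.18  ]
(405, 201.4) [ 0.5148 -0.1452  0.18  ]
(405, 198) [ 0.5231 -0.1453  0.18  ]
pointer tip [ 0.5145 -0.167   0.1768]
0.515 green top far/near [ 0.515  -0.136   0.2049] [ 0.515  -0.1146  0.2061]
0.518 green top far/near [ 0.518  -0.1517  0.1977] [ 0.518  -0.1299  0.1989]
0.521 green top far/near [ 0.521  -0.1673  0.1905] [ 0.521  -0.1452  0.1918]
0.524 green top far/near [ 0.524  -0.1829  0.1834] [ 0.524  -0.1605  0.1846]
[ 0.5196 -0.16    0.1939]
[ 0.5206 -0.165   0.1916]
[ 0.5215 -0.17    0.1893]
[ 0.5225 -0.175   0.187 ]
0.24 [ 0.5264 -0.1844  0.24  ] [ 0.5251 -0.1333  0.24  ]
0.26 [ 0.525  -0.1743  0.26  ] [ 0.5238 -0.1244  0.26  ]
0.28 [ 0.5237 -0.1641  0.28  ] [ 0.5225 -0.1155  0.28  ]
```

The averaged crop puts the green's top edge at z≈0.187, as specified. The pointer tip is at z≈0.177, so the tilt is about +0.010 rad, inside the band. It agrees with the previous frame, so the beam has settled, and the robot is clear. Handing in.

```bash
python3 -c "
from plant import manip, workorder, readout, grab_frame, camera_params
print(readout.state()['contact_force'],readout.state()['time']);print(workorder.job_done())"
```

```text
[-0.74867657  1.12400842 -0.01641682] 7.225
the job is handed in; nothing more can be done
None
```

I slid the poise about 91 mm outward and handed the job in at 7.2 s: the beam hung free at about +0.01 rad by the camera (limit ±0.03), with the tin in the pan and the tare rider not touched; no verdict was returned.

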